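Pack two plugs down an extraction column

ROBOT

A 6-joint arm with a two-finger parallel gripper is mounted at the origin on the work surface. World frame = base frame: x ahead of the robot, y to its left, z up, the work surface at z = 0. Lengths are in m, angles in rad, forces in N, time in s.
With the tool pointing down it reaches from about 0.35 to 0.85 m from the base axis. Payload 8.1 kg.
Tool frame: the origin (TCP) lies between the finger pads; the fingertips stand 11 mm ahead of it and the grasp point (between the pads) lies 8 mm behind it (robot.tips_ahead is the distance from the TCP to the fingertips, in m); z points along the fingers, y is the line along which they close (so a half turn about z gives the same grasp; the last joint's range is limited). The gripper opens to 93 mm and grips with 3 to 60 N. Pads are 15 mm wide; open, the fingers measure 128 mm over their backs; the gripper's body (75 mm by 188 mm) begins 65 mm behind the grasp point.
Start: joints at [-1.31, 0.13, 1.488, -0, 1.523, -0.085], TCP at [0.203, -0.564, 0.23] pointing down, gripper open.
Joint ranges: [-2.96, 2.96], [-0.89, 2.26], [0.02, 2.5], [-1.34, 4.48], [0, 2.73], [-2.66, 2.66]. Speed limits (rad/s): [2.39, 2.39, 2.79, 3.14, 3.14, 3.14].

INTERFACE

Orientations are given as a rotation vector (axis times angle).
In Python, from plant import robot gives the robot as it stands. The module is installed in compiled form; this text tells all that it offers.
- The arm moves only by the tool move_arm, never from a script. Its argument "deltas" is one flat list of numbers, 7 for each row, row after row: the shift along the tool's x, y, z in m, then the turn, a rotation vector about the tool's x, y, z in rad, then the opening, from 0 (shut) to 1 (fully open). A call has 1 to 12 rows; each row is the pose to reach, as a shift and turn from the pose commanded when the call began, along the tool's axes at that moment; what a row does not reach only later rows make up. A row lasts 1/8 s, in which the tool goes at most 62.5 mm and 10.7 degrees, less where a joint would pass 70% of its speed; a pose out of reach is approached as far as the arm can. A call with a gripper value outside its range is refused whole. The fingers move at their own pace and stop on an object; "squeeze" is the grip in N (left out, the last holds). Time passes only in rows, so rows that repeat a pose let the fingers close. It gives the time, the measured TCP pose, the force, the opening and the grip force at its end, in the units of the state.
- robot.read_state(): the state, without advancing time (a new reading comes with each control period).
- robot.read_camera(name): name is "side" or "top"; returns (picture, depth): 384x512x3 uint8, red, green, blue; 384x512 float32, m along the optical axis (not along the pixel's ray), 0 where there is no reading.
- robot.camera_model(name): a dict with "K" (3x3 intrinsics, pixels), "R" (3x3) and "t" (3): a world point X has camera coordinates R X + t. Camera axes: x right, y down, z forward; pixel columns grow to the right and rows downward; lengths in m; the calibration is good to about 2 mm. A picture is of the moment at which its call begins. camera_model takes no time and is no camera call.
- robot.close_job(): hands the job in; it is judged then, once.
Trained networks look in the newest picture that a camera, given by its name, has taken for a name from the list of things; names that differ only in an ending like _2 or _b are one class to them, and where a whole thing is asked for, a point or a joint stands for the part that bears it (a point fixed in the world has none). Each returns a list of dicts, best first, with "confidence" (0 to 1); they miss things now and then, are a little off and sometimes report something else, mostly with a low value. They report only what shows in the picture. A call takes as long as a camera call.
- robot.recognise(camera, label): "uv" ([column, row] in pixels, amid what is visible of it).
The state is a dict: "t": time; "q": joint angles; "dq": joint speeds; "joint_torque": joint torques, N m; "tool_pos": TCP position; "orientation": TCP orientation; "force": force on the tool from outside, world axes, zero at the start; "wrist_torque": the same for the moment, N m; "opening": finger opening in m; "gripper_force": force on a finger pad.
Only numpy, scipy, OpenCV 4.12 (cv2) and the standard library are available. Lean on these libraries where they do the work, as an engineer would, in place of code of your own. Each camera call takes 0.05 s, during which the arm holds its last target. There are 200 camera calls.

TASK

Take the tamping rod out of its stand and use it to push the two grey plugs down the clear column until they sit one on the other, fully home on the seat at the bottom; press them home firmly, at about 15 newtons for half a second, and never push with more than about 20. Then put the rod back upright in its stand, fully down, let go of it, and leave the other things on the bench as they are.

Things in the scene. Friction and masses are not known exactly. Their poses are not given: they have to be found in the camera images.
- column: clear upright column, 32 mm outside, 25 mm bore, 125 mm tall, fixed to the bench on a square aluminium foot 70 x 70 x 12 mm. Origin: centre of its underside on the bench, z up the bore. A white porous seat 24 mm wide closes the bore below the plugs; its top is somewhere between 8 and 30 mm above the origin, different each time and not measured
- column_mouth (a point): centre of the column's open top rim, 125 mm above the bench. Inside, four clear spring strips line the bore from 12 to 121 mm above the bench, leave 20 mm between them and grip the plugs: pushing the plugs down against them takes about 1 to 8 N
- plug_low: lower dark grey sintered metal plug in the column, a cylinder 20 mm wide and 18 mm tall, held part way down by the liner. Origin: centre of its underside, z up
- plug_top: upper dark grey plug, the same 20 x 18 mm, held higher in the same column with a gap below it. Origin: centre of its underside, z up
- rod: tamping rod 155 mm long, 130 g, standing upright in its stand: round steel shaft 16 mm wide from 0 to 105 mm with a bevelled foot, then a round black handle 24 mm wide from 105 to 155 mm. Origin: centre of the foot's underside, z up towards the handle
- rod_grip (a point): middle of the rod's black handle, on the axis, 130 mm above the foot
- stand: grey block 65 x 65 x 50 mm fixed to the bench with one upright round hole 19 mm wide and 40 mm deep (bottom 10 mm above the bench) and a bevelled mouth. Origin: centre of its underside
- stand_mouth (a point): centre of the hole's mouth on top of the stand, 50 mm above the bench
- water_bottle: bystander: clear drink bottle with white cap, 60 mm wide, 170 mm tall. Origin: centre of its underside
- reagent_bottle: bystander: amber bottle with black cap, 68 mm wide, 130 mm tall. Origin: centre of its underside
- jar: bystander: small clear jar with white cap, 44 mm wide, 45 mm tall, standing between the column and the stand. Origin: centre of its underside
- beaker: bystander: open glass beaker, 70 mm wide, 85 mm tall. Origin: centre of its underside
- dish: bystander: shallow glass dish, 90 mm wide, 16 mm tall. Origin: centre of its underside
- tweezers: bystander: steel tweezers 130 mm long, 8 mm high, lying flat. Origin: underside, about the middle

How it is judged:
By the outcome, as a careful person would: the job done as asked, in the order asked, and still so for the second after the job is handed in, with the robot touching nothing.
It also fails if it takes over 67 s, if anything falls off the work surface, if the arm or the gripper's body presses on something with over 40 N, if the wrist force passes 120 N, or if a joint passes its speed limit or range.

## Working session

There is one attempt and no reset: what is moved stays moved. The work goes in short steps, Python scripts to look and compute and a tool call to move; the robot and the scene stay as the last step left them, time stands still between calls to the robot, and variables do not carry over. Pictures are saved under pics/ and viewed, at most 10 in all, crops included, and the job is handed in when it is done.

Besides the shell and the picture viewer there is one more tool, called by a JSON object that holds its "method" and its "body", one argument or row to a line. move_arm: Moves the arm, as the interface text tells. Its arguments: {"type":"object","properties":{"deltas":{"type":"array","items":{"type":"number"}},"squeeze":{"type":"number"}},"required":["deltas"]}

```bash
mkdir -p pics
cat > h.py <<'E'
import numpy as np, cv2
from plant import robot
def look(c,n=None):
    p,d=robot.read_camera(c)
    if n: cv2.imwrite('pics/'+n,p[:,:,::-1])
    return p,d
def ray(c,uv):
    m=robot.camera_model(c);K,R,t=[np.array(m[k]) for k in('K','R','t')]
    return -R.T@t, R.T@np.linalg.solve(K,[uv[0],uv[1],1])
def at_z(c,uv,z):
    o,r=ray(c,uv); return o+r*(z-o[2])/r[2]
def at_d(c,uv,d):
    o,r=ray(c,uv); return o+r*d
def proj(c,X):
    m=robot.camera_model(c);x=np.array(m['K'])@(np.array(m['R'])@np.array(X)+m['t']);return x[:2]/x[2]
E
python3 - <<'E'
from h import *
for c in('side','top'):
    p,d=look(c,c+'0.png')
    print(c,ray(c,(256,192)))
    for l in('column','column_mouth','plug_low','plug_top','rod','rod_grip','stand','stand_mouth','jar','water_bottle','reagent_bottle','beaker'):
        r=robot.recognise(c,l)
        for x in r[:2]:
            u,v=x['uv'];dd=d[int(v),int(u)]
            print(l,np.round(x['uv'],1),round(x['confidence'],2),np.round(at_d(c,x['uv'],dd),3))
s=robot.read_state();print(s['t'],s['tool_pos'],s['orientation'],s['force'])
E
```

```text
side (array([0.4514903 , 0.96684417, 0.83639702]), array([ 0.10181927, -0.78476561, -0.61164898]))
column_mouth [273.5 183.3] 0.63 [ 0.529 -0.125  0.035]
plug_low [217.8 277.8] 0.68 [0.633 0.334 0.03 ]
plug_top [273.5 184.5] 0.73 [ 0.528 -0.122  0.032]
rod [281.5 231.7] 0.79 [0.473 0.226 0.13 ]
rod_grip [283.8 228.9] 0.57 [0.468 0.223 0.139]
stand [281.4 258.8] 0.57 [0.466 0.25  0.047]
stand_mouth [276.  254.6] 0.66 [0.483 0.239 0.05 ]
jar [265.2 211.5] 0.76 [0.541 0.022 0.021]
water_bottle [207.4 175.8] 0.81 [ 0.76  -0.058  0.086]
reagent_bottle [193.5 220.6] 0.79 [0.744 0.174 0.082]
beaker [218.9 278.1] 0.97 [0.631 0.332 0.027]
beaker [204.9 173.8] 0.58 [ 0.766 -0.052  0.098]
top (array([0.39673399, 0.03785789, 1.11802953]), array([ 1.60448696e-01,  5.13558687e-04, -9.87135007e-01]))
column [320.7 210.6] 0.61 [ 0.519 -0.132  0.05 ]
column_mouth [320.5 205.6] 0.59 [ 0.525 -0.123  0.104]
column_mouth [190.8 229.7] 0.56 [0.47  0.206 0.08 ]
rod [186.2 224.3] 0.56 [0.476 0.203 0.166]
rod_grip [182.6 226. ] 0.61 [0.473 0.212 0.163]
stand [192.5 228.5] 0.93 [0.475 0.206 0.052]
stand_mouth [191.9 229.2] 0.87 [0.472 0.204 0.07 ]
stand_mouth [298.8 116.4] 0.57 [ 0.757 -0.074  0.113]
jar [267.1 207.9] 0.69 [0.528 0.009 0.045]
water_bottle [301.5 117.7] 0.62 [ 0.751 -0.08   0.12 ]
reagent_bottle [214.3 123.4] 0.73 [0.741 0.145 0.112]
beaker [133.9 174.5] 0.78 [0.63  0.379 0.009]
beaker [321.  208.1] 0.72 [ 0.522 -0.127  0.084]
1.3 [ 0.20336872 -0.56446887  0.22961462] [-3.09468720e+00 -5.40495909e-01  1.42296449e-05] [0.85044135 0.67819188 0.46650584]
```

View pics/side0.png

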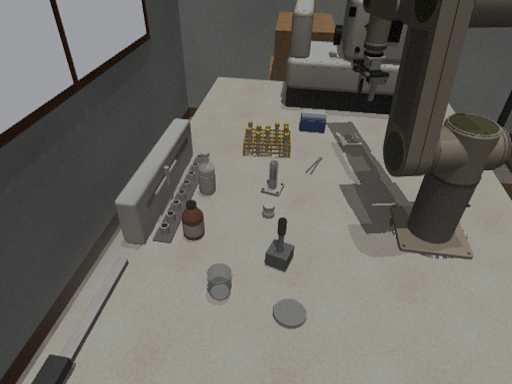

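View pics/top0.png

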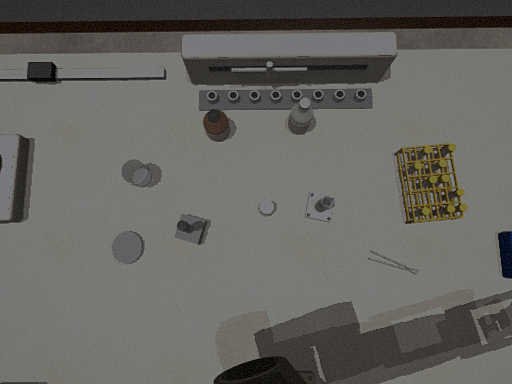

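Side view: rod handle at about (282,228) in the stand (280,256), column at (273,178) with the jar at (268,211). Top view: handle (184,226), column (325,203), jar (266,207). The networks agree with the pictures except for the `plug_low` hit in the side view, which is the beaker. Next I refine with depth.

```bash
cat >> h.py <<'E'
def cloud(c,d):
    v,u=np.mgrid[:384,:512];m=robot.camera_model(c);K,R,t=[np.array(m[k]) for k in('K','R','t')]
    X=np.stack([u,v,np.ones_like(u)],-1)@np.linalg.inv(K).T*d[...,None]
    return (X-t)@R
def circ(P):
    A=np.c_[2*P[:,:2],np.ones(len(P))];s=np.linalg.lstsq(A,(P[:,:2]**2).sum(1),rcond=None)[0]
    return s[:2],np.sqrt(s[2]+s[:2]@s[:2])
def near(X,d,c,r,z0,z1):
    k=(d>0)&(np.hypot(X[...,0]-c[0],X[...,1]-c[1])<r)&(X[...,2]>z0)&(X[...,2]<z1);return X[k]
E
python3 - <<'E'
from h import *
im=[]
for c in('side','top'):
    p,d=look(c);X=cloud(c,d)
    for nm,xy,zs in(('rod',(.475,.21),((.16,.18),(.12,.158),(.06,.11),(.047,.056),(.01,.04))),('col',(.525,-.125),((.115,.14),(.09,.115),(.06,.09),(.03,.06),(.008,.016)))):
        for z in zs:
            P=near(X,d,xy,.055,*z)
            if len(P)>3: print(c,nm,z,len(P),'mean',P.mean(0).round(4),'min',P.min(0).round(3),'max',P.max(0).round(3))
        u,v=proj(c,[*xy,.08]).astype(int)
        im.append(cv2.resize(p[v-32:v+32,u-32:u+32,::-1],(290,290),interpolation=cv2.INTER_CUBIC)); print('crop origin',u-32,v-32)
cv2.imwrite('pics/crop1.png',np.vstack([np.hstack(im[:2]),np.hstack(im[2:])]))
E
```

```text
side rod (0.16, 0.18) 46 mean [0.4738 0.2154 0.1639] min [0.464 0.202 0.161] max [0.484 0.225 0.167]
side rod (0.12, 0.158) 85 mean [0.4738 0.2215 0.1393] min [0.462 0.212 0.121] max [0.486 0.228 0.158]
side rod (0.06, 0.11) 67 mean [0.4739 0.2191 0.085 ] min [0.466 0.212 0.062] max [0.482 0.223 0.108]
side rod (0.047, 0.056) 314 mean [0.4737 0.2173 0.0498] min [0.434 0.175 0.047] max [0.513 0.253 0.055]
side rod (0.01, 0.04) 188 mean [0.4747 0.2385 0.025 ] min [0.434 0.193 0.01 ] max [0.515 0.255 0.04 ]
crop origin 248 208
side col (0.115, 0.14) 45 mean [ 0.5335 -0.1365  0.1216] min [ 0.518 -0.153  0.115] max [ 0.548 -0.12   0.127]
side col (0.09, 0.115) 56 mean [ 0.5322 -0.1286  0.1044] min [ 0.518 -0.152  0.09 ] max [ 0.546 -0.12   0.115]
side col (0.06, 0.09) 59 mean [ 0.5329 -0.126   0.0753] min [ 0.519 -0.136  0.06 ] max [ 0.549 -0.118  0.09 ]
side col (0.03, 0.06) 57 mean [ 0.5321 -0.1262  0.0456] min [ 0.518 -0.139  0.031] max [ 0.547 -0.119  0.059]
side col (0.008, 0.016) 164 mean [ 0.5328 -0.1277  0.0118] min [ 0.495 -0.168  0.008] max [ 0.573 -0.095  0.016]
crop origin 243
[... 398 characters left out ...]
254 0.056]
top rod (0.01, 0.04) 45 mean [0.4649 0.1876 0.0242] min [0.435 0.175 0.011] max [0.494 0.221 0.039]
crop origin 157 195
top col (0.115, 0.14) 75 mean [ 0.534  -0.1354  0.1233] min [ 0.519 -0.151  0.116] max [ 0.549 -0.12   0.128]
top col (0.09, 0.115) 80 mean [ 0.5347 -0.1357  0.0989] min [ 0.519 -0.149  0.09 ] max [ 0.547 -0.12   0.115]
top col (0.06, 0.09) 34 mean [ 0.5266 -0.1287  0.0754] min [ 0.518 -0.146  0.06 ] max [ 0.546 -0.12   0.089]
top col (0.03, 0.06) 20 mean [ 0.5265 -0.1267  0.0451] min [ 0.519 -0.143  0.037] max [ 0.541 -0.121  0.059]
top col (0.008, 0.016) 398 mean [ 0.5288 -0.1294  0.0121] min [ 0.495 -0.173  0.008] max [ 0.575 -0.095  0.016]
crop origin 287 174
```

View pics/crop1.png

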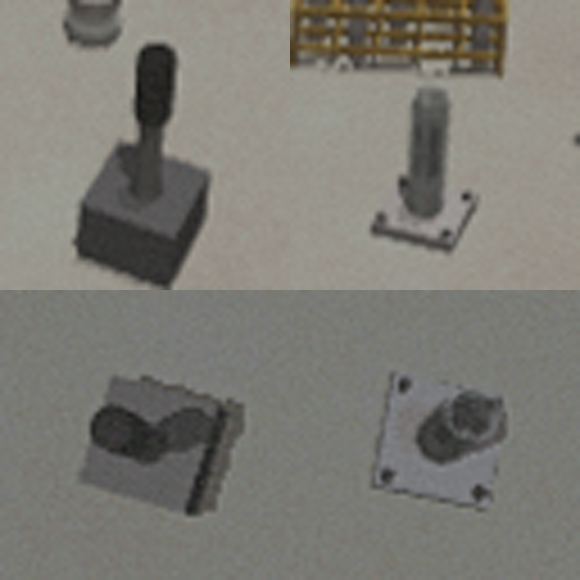

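Both cameras agree to about 1–2 mm: rod and stand at (0.474, 0.214), column at (0.534, -0.135), with heights of 0.165 and 0.125 as they should be. I'll move over, turning the tool to line up with the world axes.

{"method": "move_arm", "body": {
  "deltas": [0.05,-0.025,-0.05,0,0,0.17,1,0.1,-0.05,-0.06,0,0,0.346,1,0.15,-0.075,-0.06,0,0,0.346,1,0.2,-0.1,-0.06,0,0,0.346,1,0.25,-0.125,-0.06,0,0,0.346,1,0.3,-0.15,-0.06,0,0,0.346,1,0.35,-0.175,-0.06,0,0,0.346,1,0.386,-0.195,-0.06,0,0,0.346,1,0.386,-0.195,-0.06,0,0,0.346,1],
  "squeeze": 60
}}

```text
t: 2.52
tool_pos: [0.502, -0.2478, 0.2895]
orientation: [-3.141, -0.006, -0.0]
force: [-0.6, 0.0, 0.0]
opening: 0.0932
gripper_force: 0.0
```

{"method": "move_arm", "body": {
  "deltas": [-0.004,-0.05,0,0,0,-0.004,1,-0.008,-0.11,0,0,0,-0.004,1,-0.012,-0.17,0,0,0,-0.004,1,-0.016,-0.23,0,0,0,-0.004,1,-0.02,-0.29,0,0,0,-0.004,1,-0.024,-0.35,0,0,0,-0.004,1,-0.028,-0.41,0,0,0,-0.004,1,-0.028,-0.445,0,0,0,-0.004,1,-0.028,-0.462,0,0,0,-0.004,1,-0.028,-0.462,0.02,0,0,-0.004,1,-0.028,-0.462,0.02,0,0,-0.004,1]
}}

```text
t: 3.9
tool_pos: [0.4716, 0.2099, 0.2667]
orientation: [3.14, 0.004, -0.007]
force: [0.2, 0.3, -0.9]
opening: 0.093
gripper_force: 0.0
```

{"method": "move_arm", "body": {
  "deltas": [0,0,0,0,0,0,1,0,0,0.04,0,0,0,1,0,0,0.06,0,0,0,1,0,0,0.06,0,0,0,1]
}}

```text
t: 4.4
tool_pos: [0.4715, 0.211, 0.208]
orientation: [3.14, 0.005, -0.005]
force: [0.3, 0.6, -0.7]
opening: 0.0932
gripper_force: 0.0
```

Run:
```python
from h import *
p,d=look('side','s2.png')
im=[]
for c in('side','top'):
    p,d=look(c);u,v=proj(c,[.474,.214,.16]).astype(int)
    im.append(cv2.resize(p[v-40:v+40,u-40:u+40,::-1],(390,390),interpolation=cv2.INTER_CUBIC))
cv2.imwrite('pics/crop2.png',np.hstack(im))
s=robot.read_state();print(s['tool_pos'],s['orientation'],s['force'])
```

```text
[0.47329021 0.2119304  0.21116966] [-3.14095586e+00 -5.68240747e-03 -2.91816132e-03] [ 0.7696705  -0.5988776   0.19088534]
```

View pics/crop2.png

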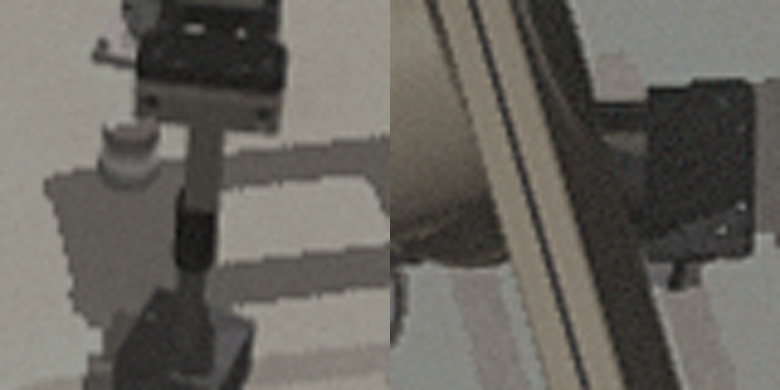

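The crop shows the near finger (left panel, about (205,160)) in line with the rod handle (195,235), and nothing touches it. I'll go down and grip.

{"method": "move_arm", "body": {
  "deltas": [0.001,-0.002,0.03,0,0,0,1,0.001,-0.002,0.06,0,0,0,1,0.001,-0.002,0.079,0,0,0,1,0.001,-0.002,0.079,0,0,0,1,0.001,-0.002,0.079,0,0,0,0,0.001,-0.002,0.079,0,0,0,0,0.001,-0.002,0.079,0,0,0,0,0.001,-0.002,0.079,0,0,0,0,0.001,-0.002,0.079,0,0,0,0,0.001,-0.002,0.079,0,0,0,0,0.001,-0.002,0.079,0,0,0,0,0.001,-0.002,0.079,0,0,0,0]
}}

```text
t: 6.05
tool_pos: [0.4735, 0.2138, 0.1306]
orientation: [3.141, 0.006, -0.0]
force: [0.7, -1.0, 0.1]
opening: 0.023
gripper_force: 60.0
```

Run:
```python
from h import *
for i in range(4):
    robot.read_camera('side')
    s=robot.read_state();print(s['tool_pos'].round(4) if hasattr(s['tool_pos'],'round') else s['tool_pos'],s['force'],s['opening'],s['gripper_force'])
```

```text
[0.4735 0.2138 0.1306] [-0.15890901  0.70901887 -0.28915905] 0.02365358027659568 59.99801516532898
[0.4735 0.2138 0.1306] [-0.02033892 -0.08067419  0.37298897] 0.023206946175983203 59.99796152114868
[0.4735 0.2138 0.1306] [ 0.56510024 -0.51119432 -0.52215203] 0.023324033124846506 59.998024106025696
[0.4735 0.2138 0.1306] [0.22158355 0.15603266 0.1881389 ] 0.023150070017053836 59.99800443649292
```

{"method": "move_arm", "body": {
  "deltas": [0,0,-0.01,0,0,0,0,0,0,-0.03,0,0,0,0,0,0,-0.06,0,0,0,0,0,0,-0.09,0,0,0,0,0,0,-0.12,0,0,0,0,0,0,-0.14,0,0,0,0,0,0,-0.15,0,0,0,0,0,0,-0.15,0,0,0,0]
}}

```text
t: 7.25
tool_pos: [0.4737, 0.2139, 0.2808]
orientation: [-3.141, -0.006, -0.001]
force: [0.3, 0.4, -1.6]
opening: 0.0232
gripper_force: 60.0
```

{"method": "move_arm", "body": {
  "deltas": [0.003,0.02,0,0,0,-0.003,0,0.01,0.06,0,0,0,-0.003,0,0.02,0.11,0,0,0,-0.003,0,0.03,0.165,0,0,0,-0.003,0,0.04,0.22,0,0,0,-0.003,0,0.05,0.27,0,0,0,-0.003,0,0.056,0.31,0,0,0,-0.003,0,0.06,0.335,0,0,0,-0.003,0,0.06,0.349,0,0,0,-0.003,0,0.06,0.349,0,0,0,-0.003,0,0.06,0.349,0,0,0,-0.003,0]
}}

```text
t: 8.62
tool_pos: [0.5347, -0.1339, 0.2803]
orientation: [-3.141, -0.012, 0.001]
force: [0.7, -0.0, -1.2]
opening: 0.0235
gripper_force: 60.0
```

Run:
```python
from h import *
im=[]
for c in('side','top'):
    p,d=look(c);X=cloud(c,d)
    s=robot.read_state();print(s['tool_pos'],s['orientation'],s['force'])
    for z in((.155,.175),(.175,.2),(.2,.225),(.225,.25)):
        P=near(X,d,(.534,-.135),.03,*z)
        if len(P)>3: print(c,z,len(P),'mean',P.mean(0).round(4),'min',P.min(0).round(3),'max',P.max(0).round(3))
    u,v=proj(c,[.534,-.135,.16]).astype(int)
    im.append(cv2.resize(p[v-40:v+40,u-40:u+40,::-1],(390,390),interpolation=cv2.INTER_CUBIC))
cv2.imwrite('pics/crop3.png',np.hstack(im))
```

```text
[ 0.53482848 -0.13382815  0.28053521] [-3.14115480e+00 -1.25304902e-02  1.64922898e-04] [ 0.12377596  0.28581064 -0.81881158]
side (0.155, 0.175) 15 mean [ 0.5352 -0.1296  0.1678] min [ 0.528 -0.134  0.162] max [ 0.542 -0.126  0.174]
side (0.175, 0.2) 28 mean [ 0.5344 -0.1291  0.1859] min [ 0.528 -0.136  0.176] max [ 0.543 -0.12   0.199]
side (0.2, 0.225) 29 mean [ 0.5341 -0.1285  0.2123] min [ 0.527 -0.134  0.2  ] max [ 0.541 -0.12   0.223]
side (0.225, 0.25) 33 mean [ 0.5348 -0.1294  0.2364] min [ 0.528 -0.134  0.225] max [ 0.542 -0.123  0.25 ]
[ 0.53487899 -0.13385585  0.2806641 ] [-3.14129401e+00 -1.26791911e-02 -1.05831790e-04] [ 0.76865204 -0.24329291 -1.5920777 ]
```

View pics/crop3.png

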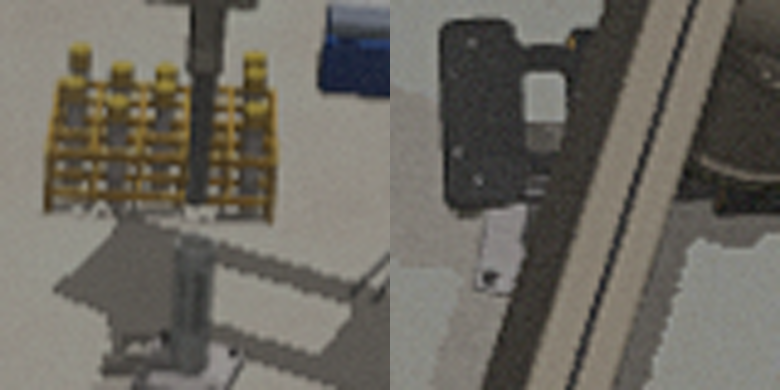

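The left panel shows the rod at (200,140) vertical and about over the column (193,240). Against the depth fits it needs a shift of about 1 mm in -x and 2 mm in -y. I'll enter the mouth carefully.

{"method": "move_arm", "body": {
  "deltas": [-0.001,0.002,0.005,0,0,0,0,-0.001,0.002,0.015,0,0,0,0,-0.001,0.002,0.025,0,0,0,0,-0.001,0.002,0.03,0,0,0,0,-0.001,0.002,0.035,0,0,0,0,-0.001,0.002,0.038,0,0,0,0,-0.001,0.002,0.041,0,0,0,0,-0.001,0.002,0.044,0,0,0,0,-0.001,0.002,0.047,0,0,0,0,-0.001,0.002,0.047,0,0,0,0]
}}

```text
t: 9.98
tool_pos: [0.5337, -0.1369, 0.2333]
orientation: [-3.141, -0.011, 0.001]
force: [-0.5, 0.0, -1.1]
opening: 0.023
gripper_force: 60.0
```

{"method": "move_arm", "body": {
  "deltas": [0,0,0.0025,0,0,0,0,0,0,0.005,0,0,0,0,0,0,0.0075,0,0,0,0,0,0,0.01,0,0,0,0,0,0,0.0125,0,0,0,0,0,0,0.015,0,0,0,0,0,0,0.0175,0,0,0,0,0,0,0.02,0,0,0,0,0,0,0.0225,0,0,0,0,0,0,0.025,0,0,0,0,0,0,0.0275,0,0,0,0,0,0,0.03,0,0,0,0]
}}

```text
t: 11.48
tool_pos: [0.534, -0.137, 0.2036]
orientation: [3.141, 0.011, 0.0]
force: [-0.8, 0.9, 6.0]
opening: 0.0233
gripper_force: 60.0
```

```bash
cat > f.py <<'E'
from h import *
F=[];T=[];W=[]
for i in range(5):
    robot.read_camera('side');s=robot.read_state();F.append(s['force']);T.append(s['tool_pos']);W.append(s['wrist_torque'])
print(s['t'],np.mean(F,0).round(2),np.mean(T,0).round(4),np.mean(W,0).round(2))
E
python3 f.py
```

```text
11.725 [ 0.36  0.05 -0.04] [ 0.5339 -0.137   0.2035] [ 0.02 -0.02  0.02]
```

{"method": "move_arm", "body": {
  "deltas": [0,0,0.002,0,0,0,0,0,0,0.004,0,0,0,0,0,0,0.006,0,0,0,0,0,0,0.008,0,0,0,0,0,0,0.01,0,0,0,0,0,0,0.012,0,0,0,0,0,0,0.014,0,0,0,0]
}}

```text
t: 12.6
tool_pos: [0.5344, -0.1371, 0.1906]
orientation: [3.141, 0.011, 0.002]
force: [-0.9, 0.7, 5.6]
opening: 0.0234
gripper_force: 60.0
```

{"method": "move_arm", "body": {
  "deltas": [0,0,0.0005,0,0,0,0,0,0,0.001,0,0,0,0,0,0,0.0015,0,0,0,0,0,0,0.002,0,0,0,0]
}}

```text
t: 13.1
tool_pos: [0.5343, -0.1371, 0.1886]
orientation: [3.141, 0.011, 0.002]
force: [-1.4, 0.1, 7.0]
opening: 0.0233
gripper_force: 60.0
```

{"method": "move_arm", "body": {
  "deltas": [0,0,0.0005,0,0,0,0,0,0,0.001,0,0,0,0,0,0,0.0015,0,0,0,0]
}}

```text
t: 13.48
tool_pos: [0.5344, -0.1371, 0.1872]
orientation: [3.141, 0.011, 0.002]
force: [-1.9, 0.2, 5.3]
opening: 0.0233
gripper_force: 60.0
```

{"method": "move_arm", "body": {
  "deltas": [0,0,0.0005,0,0,0,0,0,0,0.001,0,0,0,0]
}}

```text
t: 13.72
tool_pos: [0.5344, -0.1371, 0.1862]
orientation: [3.141, 0.011, 0.002]
force: [-0.5, 0.3, 5.2]
opening: 0.0236
gripper_force: 60.0
```

{"method": "move_arm", "body": {
  "deltas": [0,0,0.0005,0,0,0,0,0,0,0.001,0,0,0,0,0,0,0.0015,0,0,0,0]
}}

```text
t: 14.1
tool_pos: [0.5344, -0.1371, 0.1846]
orientation: [3.141, 0.011, 0.002]
force: [-1.3, 1.4, 6.6]
opening: 0.0232
gripper_force: 60.0
```

{"method": "move_arm", "body": {
  "deltas": [0,0,0.0005,0,0,0,0,0,0,0.001,0,0,0,0,0,0,0.0015,0,0,0,0]
}}

```text
t: 14.48
tool_pos: [0.5344, -0.1371, 0.1831]
orientation: [3.141, 0.011, 0.002]
force: [-0.2, 1.1, 5.5]
opening: 0.0232
gripper_force: 60.0
```

{"method": "move_arm", "body": {
  "deltas": [0,0,0.0005,0,0,0,0,0,0,0.001,0,0,0,0,0,0,0.0015,0,0,0,0]
}}

```text
t: 14.85
tool_pos: [0.5343, -0.1371, 0.1816]
orientation: [3.141, 0.011, 0.002]
force: [-1.7, 0.1, 5.9]
opening: 0.0235
gripper_force: 60.0
```

{"method": "move_arm", "body": {
  "deltas": [0,0,0.0005,0,0,0,0,0,0,0.001,0,0,0,0]
}}

```text
t: 15.1
tool_pos: [0.5344, -0.1371, 0.1806]
orientation: [3.141, 0.011, 0.002]
force: [-0.5, 0.2, 5.9]
opening: 0.0232
gripper_force: 60.0
```

{"method": "move_arm", "body": {
  "deltas": [0,0,0.0005,0,0,0,0,0,0,0.001,0,0,0,0,0,0,0.0015,0,0,0,0]
}}

```text
t: 15.48
tool_pos: [0.5344, -0.1371, 0.1792]
orientation: [3.141, 0.011, 0.002]
force: [-0.4, 0.9, 6.2]
opening: 0.023
gripper_force: 60.0
```

{"method": "move_arm", "body": {
  "deltas": [0,0,0.0005,0,0,0,0,0,0,0.001,0,0,0,0,0,0,0.0015,0,0,0,0]
}}

```text
t: 15.85
tool_pos: [0.5344, -0.1371, 0.1777]
orientation: [3.141, 0.011, 0.002]
force: [-0.6, 0.3, 8.4]
opening: 0.023
gripper_force: 60.0
```

{"method": "move_arm", "body": {
  "deltas": [0,0,0.0005,0,0,0,0]
}}

```text
t: 15.98
tool_pos: [0.5345, -0.1372, 0.1777]
orientation: [3.141, 0.011, 0.003]
force: [-2.5, -0.1, 10.9]
opening: 0.0233
gripper_force: 60.0
```

```bash
python3 f.py
```

```text
16.225 [-2.07  0.64  8.8 ] [ 0.5345 -0.1371  0.1777] [ 0.26  0.6  -0.01]
```

{"method": "move_arm", "body": {
  "deltas": [0,0,0.0004,0,0,0,0]
}}

```text
t: 16.35
tool_pos: [0.5346, -0.1372, 0.1777]
orientation: [3.141, 0.011, 0.004]
force: [-2.6, 1.6, 13.3]
opening: 0.0232
gripper_force: 60.0
```

```bash
python3 f.py
```

```text
16.6 [-2.7   1.45 11.05] [ 0.5346 -0.1372  0.1777] [0.36 0.76 0.01]
```

{"method": "move_arm", "body": {
  "deltas": [0,0,0.0004,0,0,0,0]
}}

```text
t: 16.73
tool_pos: [0.5348, -0.1372, 0.1776]
orientation: [3.141, 0.011, 0.004]
force: [-2.3, 1.7, 14.9]
opening: 0.0236
gripper_force: 60.0
```

```bash
python3 f.py
```

```text
16.975 [-3.4   1.   13.11] [ 0.5347 -0.1372  0.1776] [0.43 0.93 0.01]
```

{"method": "move_arm", "body": {
  "deltas": [0,0,0.0003,0,0,0,0,0,0,0.0003,0,0,0,0]
}}

```text
t: 17.23
tool_pos: [0.5348, -0.1372, 0.1776]
orientation: [3.141, 0.011, 0.004]
force: [-3.4, 0.9, 14.4]
opening: 0.0229
gripper_force: 60.0
```

```bash
python3 f.py
python3 - <<'E'
from h import *
ps=[look('side')[0].astype(float) for _ in range(8)]
p=np.mean(ps,0)
for z in(.012,.021,.039,.057,.075,.125): print(z,proj('side',[.534,-.136,z]).round(1))
c=p[160:200,255:295,::-1]; c=np.clip((c-40)*1.6,0,255).astype(np.uint8)
cv2.imwrite('pics/crop4.png',cv2.resize(c,(560,560),interpolation=cv2.INTER_CUBIC))
for r in range(166,194): print(r,p[r,268:280].mean(1).round().astype(int))
for l in('plug_low','plug_top'): print(l,[(x['uv'],x['confidence']) for x in robot.recognise('side',l)])
E
```

```text
17.475 [-3.77  1.24 14.91] [ 0.5348 -0.1372  0.1776] [0.47 1.05 0.02]
0.012 [272.1 186.3]
0.021 [272.3 184.4]
0.039 [272.5 180.5]
0.057 [272.7 176.5]
0.075 [273.  172.5]
0.125 [273.7 161. ]
166 [86 80 70 64 72 73 65 65 71 71 81 86]
167 [87 80 69 65 74 73 64 67 73 72 78 84]
168 [ 87  79  68  65  74  72  65  66  73  71  92 117]
169 [ 86  77  68  65  74  72  63  65  72  72 100 143]
170 [ 85  75  69  65  74  72  64  66  71  83 122 146]
171 [ 84  75  69  66  74  74  63  66  70  88 134 143]
172 [ 84  76  70  66  75  72  65  67  72  97 140 142]
173 [ 87  74  70  67  75  72  63  69  74 109 146 142]
174 [ 85  73  69  68  73  71  63  66  73  94 122 145]
175 [ 86  72  69  67  74  70  64  69  70  88 128 145]
176 [ 86  73  66  67  75  70  64  69  69  98 148 145]
177 [ 86  72  62  65  72  67  58  64  69  97 146 144]
178 [ 87  72  60  64  70  65  56  63  70  97 146 144]
179 [ 71  67  61  67  71  61  58  62  69  99 148 144]
180 [ 46  64  61  67  71  60  56  63  66  82 112 111]
181 [48 65 59 68 71 60 57 65 64 64 67 77]
182 [73 67 56 67 70 60 59 67 64 68 79 86]
183 [75 65 57 70 70 59 57 65 75 98 83 86]
184 [ 63  65  59  71  69  58  55  67  81 120 124 125]
185 [ 63  67  68  72  69  57  62  71  77 118 139 148]
186 [ 64  66  69  75  74  67  69  71  86 124 140 147]
187 [ 66  65  68  76  77  71  69  71  99 128 135 137]
188 [ 68  68  71  74  75  69  68  80 118 126 125 128]
189 [ 68  69  70  71  71  70  79 112 128 127 127 126]
190 [ 68  68  67  70  69  68  76 109 130 130 128 126]
191 [ 84 100 101  67  67  67  65  81 115  97 112 121]
192 [ 81  94  95  78  83 100 108 105  80  43  80 110]
193 [ 68  67  67  77  82  97 104 101  76  83 112  93]
plug_low []
plug_top [([274.9, 157.8], 0.39)]
```

View pics/crop4.png

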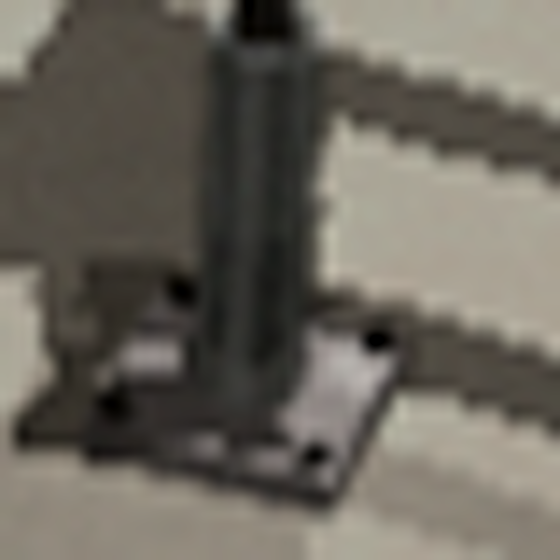

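The row profile shows a dark band from row 176.5 to 184.7, about z 0.057 down to 0.020, 36 mm with no gap. That is both plugs stacked, with a lighter seat below. The rod has stopped moving and is pressing with about 15–16 N. I'll hold briefly, then draw it out.

{"method": "move_arm", "body": {
  "deltas": [0,0,0,0,0,0,0,0,0,0,0,0,0,0,0,0,0,0,0,0,0,0,0,0,0,0,0,0]
}}

```text
t: 18.48
tool_pos: [0.5348, -0.1372, 0.1776]
orientation: [3.141, 0.011, 0.004]
force: [-3.3, 1.1, 15.1]
opening: 0.023
gripper_force: 60.0
```

{"method": "move_arm", "body": {
  "deltas": [0,0,-0.002,0,0,0,0,0,0,-0.01,0,0,0,0,0,0,-0.02,0,0,0,0,0,0,-0.035,0,0,0,0,0,0,-0.05,0,0,0,0,0,0,-0.065,0,0,0,0,0,0,-0.08,0,0,0,0,0,0,-0.095,0,0,0,0,0,0,-0.105,0,0,0,0,0,0,-0.105,0,0,0,0]
}}

```text
t: 19.73
tool_pos: [0.5343, -0.1371, 0.2811]
orientation: [3.141, 0.011, 0.002]
force: [-0.5, -0.2, -0.7]
opening: 0.0233
gripper_force: 60.0
```

```bash
python3 f.py
python3 - <<'E'
from h import *
c='side';p=0
for _ in range(8):
    a,d=look(c);p=p+a.astype(float)/8
X=cloud(c,d)
for r in range(166,192): print(r,p[r,268:280].mean(1).round().astype(int))
s=robot.read_state();print(s['tool_pos'],s['orientation'])
for z in((.155,.175),(.175,.2),(.2,.225),(.225,.25)):
    P=near(X,d,(.534,-.135),.03,*z)
    if len(P)>3: print(c,z,len(P),'mean',P.mean(0).round(4),'min',P.min(0).round(3))
E
```

```text
19.975 [ 0.01  0.17 -1.31] [ 0.5337 -0.1369  0.2795] [0.02 0.01 0.01]
166 [ 86  80  70  72  78  77  78  75  72  81 108 121]
167 [ 87  80  69  71  77  78  77  75  72  92 126 144]
168 [ 88  78  70  73  78  76  77  75  76  94 130 144]
169 [ 84  77  69  73  77  77  77  75  78  97 135 144]
170 [ 86  75  69  74  78  77  76  76  76 100 136 143]
171 [ 84  75  71  73  78  79  76  76  75 101 132 142]
172 [ 84  75  70  75  79  77  76  73  73 103 138 142]
173 [ 85  73  71  75  78  77  77  73  73 106 144 142]
174 [ 85  72  71  75  78  78  78  72  75 113 144 142]
175 [ 85  72  69  72  77  74  76  74  78 117 145 144]
176 [ 86  72  66  65  72  67  65  71  80 122 146 144]
177 [ 85  72  65  64  71  63  56  63  75 101 117 123]
178 [85 70 63 65 70 64 56 60 71 78 84 92]
179 [73 72 60 66 70 62 54 62 71 81 87 83]
180 [51 66 59 66 70 60 56 64 71 82 86 87]
181 [46 63 60 67 70 59 57 66 68 75 85 84]
182 [ 70  65  57  67  70  60  55  68  82 112 114 108]
183 [ 83  68  56  69  70  60  56  69  97 137 138 137]
184 [ 80  68  60  70  68  56  56  71 103 137 144 146]
185 [ 73  69  67  71  68  56  62  74  94 133 145 146]
186 [ 64  64  69  77  73  67  69  70  93 139 145 144]
187 [ 64  63  67  77  77  71  67  71 104 146 144 144]
188 [103 100  93  84  71  69  73  96 121 146 146 145]
189 [124 124 117 111 105 107 107 120 127 136 136 142]
190 [123 124 124 123 126 125 126 124 127 127 127 131]
191 [106 121 125 125 125 124 125 124 112  95 111 120]
[ 0.53386058 -0.13696901  0.2799951 ] [-3.14151901e+00 -1.06211490e-02  6.56068032e-05]
side (0.155, 0.175) 12 mean [ 0.5332 -0.1312  0.1674] min [ 0.528 -0.135  0.159]
side (0.175, 0.2) 30 mean [ 0.5332 -0.1314  0.188 ] min [ 0.526 -0.139  0.175]
side (0.2, 0.225) 32 mean [ 0.5336 -0.1313  0.2135] min [ 0.527 -0.136  0.202]
side (0.225, 0.25) 27 mean [ 0.5341 -0.1312  0.237 ] min [ 0.528 -0.141  0.225]
```

The plugs stay stacked in rows 176–185 with the rod out, and the rod is still vertical. Next is the return to the stand.

{"method": "move_arm", "body": {
  "deltas": [-0.003,-0.02,0,0,0,0.003,0,-0.01,-0.06,0,0,0,0.003,0,-0.018,-0.11,0,0,0,0.003,0,-0.027,-0.165,0,0,0,0.003,0,-0.036,-0.22,0,0,0,0.003,0,-0.045,-0.27,0,0,0,0.003,0,-0.052,-0.31,0,0,0,0.003,0,-0.056,-0.335,0,0,0,0.003,0,-0.0577,-0.351,0,0,0,0.003,0,-0.0577,-0.351,0,0,0,0.003,0,-0.0577,-0.351,0,0,0,0.003,0]
}}

```text
t: 21.75
tool_pos: [0.4739, 0.213, 0.28]
orientation: [3.141, 0.005, -0.0]
force: [-0.4, -0.3, -1.0]
opening: 0.0231
gripper_force: 60.0
```

```bash
python3 f.py; python3 -c "
from plant import robot; print(robot.read_state()['orientation'])"
```

```text
22.0 [ 0.12 -0.43 -1.87] [0.474  0.2128 0.2801] [ 0.02 -0.01 -0.01]
[3.14153043e+00 4.06838865e-03 6.92892473e-05]
```

{"method": "move_arm", "body": {
  "deltas": [0,-0.001,0.02,0,0,0,0,0,-0.001,0.05,0,0,0,0,0,-0.001,0.08,0,0,0,0,0,-0.001,0.1,0,0,0,0,0,-0.001,0.105,0,0,0,0,0,-0.001,0.11,0,0,0,0,0,-0.001,0.115,0,0,0,0,0,-0.001,0.118,0,0,0,0,0,-0.001,0.118,0,0,0,0]
}}

```text
t: 23.12
tool_pos: [0.4738, 0.2147, 0.1621]
orientation: [-3.141, -0.006, -0.0]
force: [0.1, 0.1, -1.4]
opening: 0.0233
gripper_force: 60.0
```

{"method": "move_arm", "body": {
  "deltas": [0,0,0.005,0,0,0,0,0,0,0.01,0,0,0,0,0,0,0.015,0,0,0,0,0,0,0.02,0,0,0,0,0,0,0.025,0,0,0,0,0,0,0.0285,0,0,0,0,0,0,0.03,0,0,0,0,0,0,0.03,0,0,0,0]
}}

```text
t: 24.12
tool_pos: [0.4738, 0.2146, 0.132]
orientation: [3.142, 0.006, -0.0]
force: [0.3, 0.3, -1.6]
opening: 0.0233
gripper_force: 60.0
```

{"method": "move_arm", "body": {
  "deltas": [0,0,0.0005,0,0,0,0,0,0,0.001,0,0,0,0]
}}

```text
t: 24.38
tool_pos: [0.4739, 0.2147, 0.1312]
orientation: [-3.141, -0.006, -0.001]
force: [0.6, -0.2, -1.2]
opening: 0.0231
gripper_force: 60.0
```

{"method": "move_arm", "body": {
  "deltas": [0,0,0.0004,0,0,0,0,0,0,0.0008,0,0,0,0]
}}

```text
t: 24.62
tool_pos: [0.474, 0.2147, 0.1306]
orientation: [-3.142, -0.006, -0.001]
force: [-1.6, -0.2, 3.2]
opening: 0.0233
gripper_force: 60.0
```

The rod has bottomed at the height where I picked it up. I'll release it and back straight up.

{"method": "move_arm", "body": {
  "deltas": [0,0,-0.0003,0,0,0,0.35,0,0,-0.0003,0,0,0,0.6,0,0,-0.0003,0,0,0,1,0,0,-0.0003,0,0,0,1,0,0,-0.0003,0,0,0,1,0,0,-0.0003,0,0,0,1,0,0,-0.02,0,0,0,1,0,0,-0.05,0,0,0,1,0,0,-0.09,0,0,0,1,0,0,-0.13,0,0,0,1,0,0,-0.16,0,0,0,1]
}}

```text
t: 26.0
tool_pos: [0.4741, 0.2148, 0.2924]
orientation: [-3.141, -0.006, -0.003]
force: [-0.2, -0.3, 1.1]
opening: 0.093
gripper_force: 0.0
```

{"method": "move_arm", "body": {
  "deltas": [0.005,0.04,0,0,0,0,1,0.01,0.1,0,0,0,0,1,0.015,0.16,0,0,0,0,1,0.02,0.22,0,0,0,0,1,0.025,0.28,0,0,0,0,1,0.03,0.34,0,0,0,0,1,0.03,0.4,0,0,0,0,1,0.03,0.46,0,0,0,0,1,0.03,0.5,0,0,0,0,1,0.03,0.52,0,0,0,0,1,0.03,0.52,0,0,0,0,1]
}}

```text
t: 27.38
tool_pos: [0.5056, -0.3056, 0.2899]
orientation: [-3.141, -0.004, 0.001]
force: [-0.4, 0.1, 0.8]
opening: 0.093
gripper_force: 0.0
```

Run:
```python
from h import *
for c in('side','top'):
    p,d=look(c,c+'9.png');X=cloud(c,d)
    for z in((.16,.18),(.12,.158),(.06,.11)):
        P=near(X,d,(.475,.21),.055,*z)
        if len(P)>3: print(c,z,len(P),P.mean(0).round(4),P.max(0).round(3))
```

```text
side (0.16, 0.18) 47 [0.4747 0.216  0.1641] [0.486 0.228 0.167]
side (0.12, 0.158) 87 [0.4738 0.2227 0.1397] [0.485 0.228 0.158]
side (0.06, 0.11) 68 [0.4741 0.2199 0.0855] [0.482 0.224 0.109]
top (0.16, 0.18) 78 [0.4747 0.2145 0.1649] [0.487 0.228 0.169]
top (0.12, 0.158) 25 [0.471  0.2067 0.1385] [0.484 0.214 0.156]
top (0.06, 0.11) 13 [0.4721 0.2096 0.0754] [0.48  0.216 0.096]
```

View pics/side9.png

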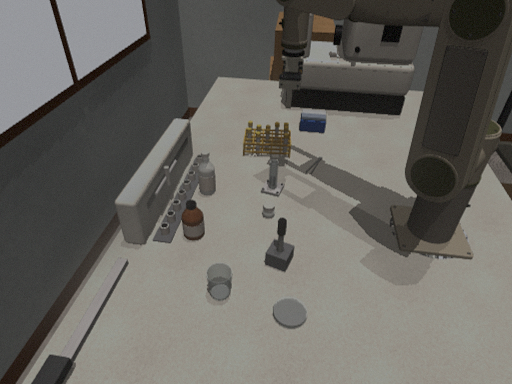

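The rod stands upright in its stand at (282,228), top at 0.165 as before. The gripper is clear, and the jar, bottles, beaker and dish haven't moved.

```bash
python3 -c "
from plant import robot; print(robot.close_job())"
```

```text
the job is handed in; nothing more can be done
None
```

Job handed in at about 27 s of robot time: both plugs sit stacked on the seat after a hold of over half a second at about 15–16 N (highest reading about 16 N), the rod is back upright and fully down in its stand, and nothing else was touched.

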